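# Unpack a module and hold it down on the test jig

### The job

Fold both top flaps of the small slit carton right back, take the white terminal module out and set it in the test jig between the guide pins, right way up, green terminal end at the green mark. Press it down against the sprung probe head until it sits level and bears firmly on the hard stop rails, not just on the spring, without ramming it, and finish while still holding it down there: nothing latches it, and it springs up if you let go. Leave the screwdriver, tape roll and multimeter where they lie.

Things in the scene. Friction and masses are not known exactly. Their poses are not given: they have to be found in the camera images.
- carton: brown carton, fixed to the bench, 180 mm (own x) x 140 mm (own y) x 90 mm high, walls 4 mm; origin at the centre of its underside, z up. Inside, a flat black foam bed, top 45 mm above the bench, carries the module; a foam pad 22 mm thick stands inside each x end, up to 67 mm above the bench. Two flaps hinge on its long rims (y = +-70 mm, 90 mm up).
- flap_left (a joint): angle of the flap on the carton's +y rim: 0 shut and level, 1.57 upright, up to 2.9 folded outwards. The flap is 65 mm from hinge to free edge, 176 mm wide, 3 mm thick; light friction hinge (0.02 N m), stays where it is left. Both start raised by 0.7 to 1.0 rad, leaving an opening of 40 mm or more between the free edges.
- flap_right (a joint): the same for the flap on the carton's -y rim
- flap_left_edge (a point): middle of the free edge of the left flap; moves with it
- flap_right_edge (a point): middle of the free edge of the right flap; moves with it
- module: loose white DIN-rail module, 0.09 to 0.15 kg, 80 mm (own x) x 45 mm (own y) x 30 mm high; origin at the centre of its underside, z up. Lower 18 mm is full length; the middle 46 mm of the length rises to 30 mm, with flat sides 45 mm apart to grip. Terminal blocks on the end steps, tops 25 mm up: green at +x, black at -x. Starts flat in the carton, axes within 0.15 rad of the carton's.
- module_green (a point): top of the green terminal block, own (31.5, 0, 25) mm in the module
- jig: test jig, fixed to the bench: grey enclosure 170 mm (own x) x 120 mm (own y), black plate on top 46 mm above the bench; origin at the centre of its underside, z up. Green mark on the plate at the +x end (x = 64 mm), two lamps at the -x end. Steel guide pins and the nest for the module are in the middle of the plate.
- nest (a point): centre of the nest, 53 mm above the bench: the module's origin lies here when home, x along the jig's x. Eight guide pins, 8 mm thick, straight to 63 mm, tapered to tips 69 mm above the bench, leave 1.5 mm play all round: at jig x = +-45.5, y = +-13 mm and x = +-31, y = +-28 mm (free for fingers along the middle 54 mm of each side).
- stops: the hard stop: two aluminium rails across the nest, fixed to the jig, 10 x 40 mm each, at jig x = +-32 mm, tops 53 mm above the bench; origin at the jig's origin. They take load only when the push exceeds the spring's 9 N: a steady push of 12 to 25 N is right.
- probe_head (a joint): travel of the sprung blue probe head in the middle of the nest (26 x 18 mm, eight brass tips): 0 fully up, tips 6 mm above the stop rails; about 0.006 m when the module meets the rails. The spring pushes up 4 N at rest and 0.8 N more per mm, about 9 N at the rails; the module's weight alone does not move it.
- probe_tips (a point): centre of the probe tips, top of the sprung head; moves with it
- screwdriver: screwdriver lying on the bench, 190 mm long; bystander
- tape_roll: yellow roll of tape, 90 mm across, 24 mm high; bystander
- multimeter: orange hand multimeter lying flat, 130 x 70 x 34 mm; bystander
There are look-alikes about, which are no part of the job. There is more than one size of the module; the job needs the middle-sized.

How it is judged:
On the way, in this order (a step that is already met when the one before it is completed fails the run):
1. both carton flaps are folded back past upright (over 1.9 rad) (value of joint each of flap_left, flap_right above 1.9 rad), for 0.2 s.
2. the module is lifted clear of the carton (height (world z) of module above 0.095 m), for 0.1 s.
At the end, for the whole second after the job is handed in: The gripper holds the module down in the jig: origin within 5 mm of the nest point, level within 2 degrees, green end at the green mark, probe head down by more than 5 mm, the stop rails feeling more than 1 N, still, the fingers pressing on it; both flaps still past 1.7 rad (value of joint probe_head above 0.005 m and contact force between module and stops above 1 N and contact force between module and the fingers above 2 N and distance between module and nest below 0.005 m and x of module_green in the frame of jig above 0.02 m and angle between module's own z axis and vertical below 0.035 rad and linear speed of module below 0.01 m/s and value of joint each of flap_left, flap_right above 1.7 rad); the arm keeps its last pose, push and grip.
It fails at once if the module is forced against the stop rails with more than 60 N (contact force between module and stops above 60 N).
It fails at once if the screwdriver, tape roll or multimeter is shifted by more than 25 mm (distance of any of screwdriver, tape_roll, multimeter from where it was at the start of the episode above 0.025 m).
It also fails if it takes over 54 s, if anything falls off the work surface, if the arm or the gripper's body presses on something with over 40 N, if the wrist force passes 120 N, or if a joint passes its speed limit or range.

### The arm

A 7-joint arm with a two-finger parallel gripper is mounted at the origin on the work surface. World frame = base frame: x ahead of the robot, y to its left, z up, the work surface at z = 0. Lengths are in m, angles in rad, forces in N, time in s.
With the tool pointing down it reaches from about 0.4 to 0.85 m from the base axis. Payload 10.4 kg.
Tool frame: the origin (TCP) lies on the centre line of the jaws, within the pads' length; the fingertips stand 8 mm ahead of it and the grasp point (between the pads) lies 11 mm behind it (r.finger_overhang is the distance from the TCP to the fingertips, in m); z points along the fingers, y is the line along which they close (so a half turn about z gives the same grasp; the last joint's range is limited). The gripper opens to 87 mm and grips with 3 to 60 N. Pads are 19 mm wide; open, the fingers measure 117 mm over their backs; the gripper's body (75 mm by 190 mm) begins 51 mm behind the grasp point.
Start: joints at [1.162, 0.332, -0.065, 1.46, 0.022, 1.35, -0.088], TCP at [0.235, -0.579, 0.231] pointing down, gripper open.
Joint ranges: [-2.6, 2.6], [-0.5, 2.12], [-1.47, 1.34], [0.16, 2.42], [-1.27, 4.41], [0.06, 2.06], [-2.6, 2.6]. Speed limits (rad/s): [2.22, 2.22, 2.79, 2.79, 3.14, 3.14, 3.14].

### API

Orientations are given as a unit quaternion [x, y, z, w].
In Python, from bench import r, vision gives the robot as it stands.
- The arm moves only by the tool drive_tool, never from a script. Its argument "series" is a list of rows, each a list of 2 entries, a list of its own where there are three numbers: the shift along the world's x, y, z in cm, then the turn about the world's z in degrees. A call has exactly 10 rows; each row shifts and turns the commanded pose from where the row before left it; what a row does not reach is not made up. A row lasts 1/8 s, in which the tool goes at most 62.5 mm and 10.7 degrees, less where a joint would pass 70% of its speed; a pose out of reach is approached as far as the arm can. A call with a gripper value outside its range is refused whole. "hand" is the closure, from 0 (fully open) to 1 (shut), set as the call begins (left out, the last holds). The fingers move at their own pace and stop on an object; "newtons" is the grip in N (left out, the last holds). Time passes only in rows, so rows that do not move let the fingers close, or fill a call up. It gives the time, the measured TCP pose, the force, the opening and the grip force at its end, in the units of the state.
- r.read_state(): the state, without advancing time (a new reading comes with each control period).
- vision.camera(name): name is "scene" or "top" or "wrist"; returns a dict with "color" (420x560x3 uint8, red, green, blue), "intrinsics" (3x3 intrinsics, pixels), "k1" (the pictures are not rectified: a ray, as slopes to the right and down, at radius r is drawn at 1 + k1 r^2 times it, then the intrinsics apply), "R" (3x3) and "t" (3): a world point X has camera coordinates R X + t; the wrist camera has in their place "mount" (4x4, takes a point from camera to tool coordinates, whose origin is the TCP and whose axes are the flange's). Camera axes: x right, y down, z forward; pixel columns grow to the right and rows downward; lengths in m; the calibration is good to about 2 mm. A picture is of the moment at which its call begins: read the wrist's pose just before it. There is no depth.
- r.close_job(): hands the job in; it is judged then, once.
The state is a dict: "time": time; "joint_positions": joint angles; "joint_vel": joint speeds; "joint_torque": joint torques, N m; "ee_pos": TCP position; "eef_rot": TCP orientation; "ft_force": force on the tool from outside, world axes, zero at the start; "torque": the same for the moment, N m; "width": finger opening in m; "grip_force": force on a finger pad.
Only numpy, scipy, OpenCV 4.12 (cv2) and the standard library are available. Lean on these libraries where they do the work, as an engineer would, in place of code of your own. Each camera call takes 0.05 s, during which the arm holds its last target. There are 200 camera calls.

## Working session

There is one attempt and no reset: what is moved stays moved. The work goes in short steps, Python scripts to look and compute and a tool call to move; the robot and the scene stay as the last step left them, time stands still between calls to the robot, and variables do not carry over. Pictures are saved under pics/ and viewed, at most 10 in all, crops included, and the job is handed in when it is done.

Besides the shell and the picture viewer there is one more tool, called after ">>>" as a command line: name --argument value ..., lists and objects as JSON in quotes. drive_tool: Moves the arm, as the interface text tells. Its arguments: {"type":"object","properties":{"series":{"type":"array"},"hand":{"type":"number"},"newtons":{"type":"number"}},"required":["series"]}

```bash
mkdir -p pics
cat > h.py <<'E'
import sys; sys.path.insert(0,'.')
import numpy as np, cv2
from bench import r, vision
from scipy.spatial.transform import Rotation as Rn
def shot(n,f):
    s=r.read_state(); c=vision.camera(n)
    if n=='wrist':
        M=np.array(c['mount']); T=np.eye(4); T[:3,:3]=Rn.from_quat(s['eef_rot']).as_matrix(); T[:3,3]=s['ee_pos']
        W=np.linalg.inv(T@M); c['R'],c['t']=W[:3,:3],W[:3,3]
    np.savez(''+f+'.npz',K=c['intrinsics'],k1=c['k1'],R=c['R'],t=c['t'])
    cv2.imwrite('pics/'+f+'.png',cv2.cvtColor(c['color'],cv2.COLOR_RGB2BGR)); return c
def ld(f): d=np.load(''+f+'.npz'); return d['K'],float(d['k1']),d['R'],d['t']
def dist(k1): return np.array([k1,0,0,0,0.])
def at(f,uv,z):
    K,k1,R,t=ld(f); p=cv2.undistortPoints(np.array([[uv]],float),K,dist(k1))[0,0]
    d=R.T@np.array([p[0],p[1],1]); o=-R.T@t; return o+d*(z-o[2])/d[2]
def proj(f,X):
    K,k1,R,t=ld(f); return cv2.projectPoints(np.array(X,float).reshape(-1,3),cv2.Rodrigues(R)[0],t,K,dist(k1))[0][:,0]
E
python3 - <<'E'
from h import *
a=shot('top','top0');b=shot('scene','sc0')
for c in(a,b): print(-c['R'].T@c['t'],c['intrinsics'][0,0],c['k1'])
E
```

```text
[0.39807434 0.03593084 1.24741658] 490.4424938253415 -0.022274448449195003
[0.91465711 0.48559069 0.98538777] 506.9006794816128 -0.0613347053545817
```

View pics/top0.png

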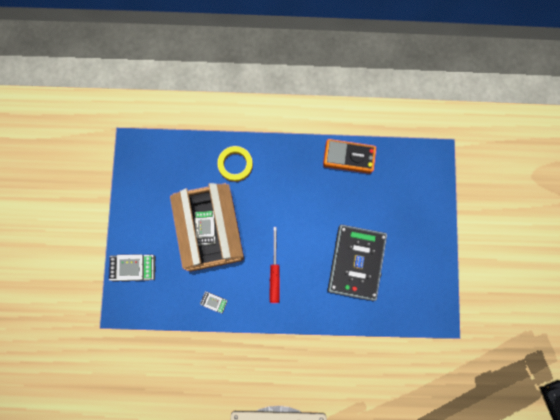

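View pics/sc0.png

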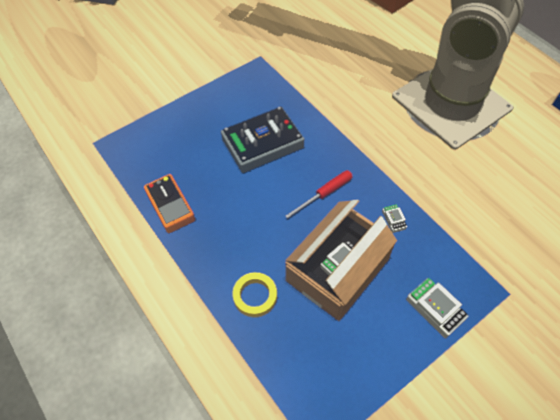

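The top view has x up and y to the left. There are three candidate modules: a large one at (132,267), a small one at (213,301), both loose on the mat, and one inside the carton at (205,227). The carton one fits the description, since the task says the module starts in the carton. The jig is at (358,262) with its green mark facing up the picture. I'll enlarge the carton and jig to confirm.

Run:
```python
from h import *
i=cv2.imread('pics/top0.png')
a=cv2.resize(i[175:280,160:250],None,fx=4.4,fy=5.5,interpolation=cv2.INTER_CUBIC)
a=cv2.resize(i[175:280,160:250],(480,560),interpolation=cv2.INTER_CUBIC) # x5.333
b=cv2.resize(i[220:305,325:395],(320,389),interpolation=cv2.INTER_CUBIC)
o=np.zeros((560,800,3),np.uint8);o[:,:480]=a;o[:389,480:]=b
cv2.imwrite('pics/crop1.png',o)
for n,uv,z in[('big',(132,267),.03),('small',(213,301),.02),('mod',(205,227),.075),('jig',(358,262),.046),('tape',(235,163),.02),('meter',(350,156),.03),('sdtip',(275,228),.005),('sdend',(274,302),.015)]: print(n,at('top0',uv,z).round(3))
```

```text
big [0.453 0.371 0.03 ]
small [0.377 0.169 0.02 ]
mod [0.552 0.191 0.075]
jig [ 0.482 -0.184  0.046]
tape [0.728 0.13  0.02 ]
meter [ 0.755 -0.165  0.03 ]
sdtip [0.565 0.022 0.005]
sdend [0.379 0.019 0.015]
```

View pics/crop1.png

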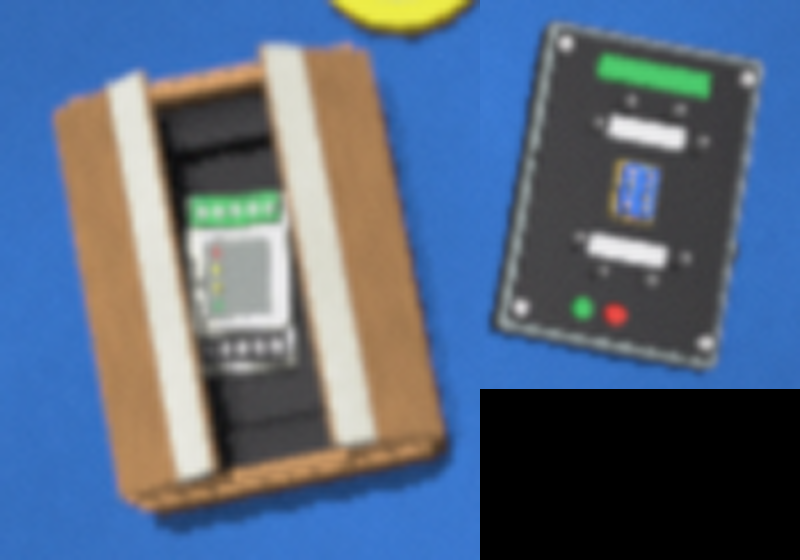

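The crop shows the carton module at crop (240,280), with its green end up, and its size relative to the 180 mm carton fits 80 mm. The jig rails are at (647,132) and (628,249), the probe head at (637,192), and its green mark is up. Next I'll compute the poses.

Run:
```python
from h import *
A=lambda x,y:(160+x/5.333,175+y/5.333)
B=lambda x,y:(325+(x-480)/4.571,220+y/4.571)
P=lambda f,uv,z:at('top0',f(*uv),z)[:2]
def yaw(d): return np.degrees(np.arctan2(d[1],d[0]))
c=[P(A,q,.09) for q in[(57,105),(360,45),(443,450),(128,498)]]
print('carton',np.mean(c,0).round(4),'sides',[np.linalg.norm(c[i]-c[(i+1)%4]).round(3) for i in range(4)],yaw(c[0]-c[3]),yaw(c[1]-c[2]))
g=P(A,(238,210),.07);b=P(A,(252,348),.07);m=P(A,(241,283),.075);print('module',m.round(4),g.round(4),b.round(4),np.linalg.norm(g-b),yaw(g-b))
e=[P(A,q,.14) for q in[(152,75),(217,470),(263,45),(337,447)]];print('edges',np.round(e,3))
j=[P(B,q,.046) for q in[(550,22),(762,65),(715,370),(497,325)]]
print('jig',np.mean(j,0).round(4),[np.linalg.norm(j[i]-j[(i+1)%4]).round(3) for i in range(4)],yaw(j[0]-j[3]),yaw(j[1]-j[2]))
r1=P(B,(647,132),.053);r2=P(B,(628,249),.053);print('rails',((r1+r2)/2).round(4),np.linalg.norm(r1-r2),yaw(r1-r2))
s=r.read_state();print(s['eef_rot'],Rn.from_quat(s['eef_rot']).as_matrix().round(3),s['ft_force'])
```

```text
carton [0.5529 0.1862] sides [np.float64(0.139), np.float64(0.187), np.float64(0.14), np.float64(0.18)] 13.61336796991841 13.902309684029333
module [0.5498 0.1905] [0.5839 0.1943] [0.5211 0.1846] 0.06355458317559874 8.728272627670504
edges [[0.631 0.225]
 [0.462 0.188]
 [0.645 0.178]
 [0.473 0.138]]
jig [ 0.4808 -0.1841] [np.float64(0.117), np.float64(0.166), np.float64(0.118), np.float64(0.166)] -9.241568583104716 -8.950028655578754
rails [ 0.4824 -0.1862] 0.0634499108191552 -9.002992763377037
[ 9.81455003e-01  1.91691604e-01 -1.51891908e-04 -6.19362548e-04] [[ 0.927  0.376 -0.001]
 [ 0.376 -0.927  0.001]
 [-0.    -0.001 -1.   ]] [-0.11638169  0.46905158 -0.08392495]
```

>>> drive_tool --series '[[[4, 4, 0], -1], [[4, 4, 0], -1], [[4, 4, 0], -1], [[4, 4, 0], -1], [[4, 4, 0], -1], [[3, 5, 0], -1], [[3, 5, 0], -1], [[3, 5, 0], -1], [[2, 5, 0], -1], [[0, 5, 0], 0]]' --hand 1 --newtons 20

```text
time: 1.35
ee_pos: [0.5459, -0.1268, 0.2299]
eef_rot: [0.993, 0.115, -0.0, -0.0]
ft_force: [1.0, 0.1, 0.2]
width: 0.0016
grip_force: 0.0
```

>>> drive_tool --series '[[[0.1, 5, 0], 0], [[0.1, 5, 0], 0], [[0.1, 5, 0], 0], [[0.1, 5, 0], 0], [[0.1, 5, 0], 0], [[0.1, 5, 0], 0], [[0.1, 1, 0], 0], [[0, 0, 0], 0], [[0, 0, 0], 0], [[0, 0, 0], 0]]'

```text
time: 2.6
ee_pos: [0.5525, 0.1793, 0.2306]
eef_rot: [0.994, 0.113, 0.0, 0.0]
ft_force: [0.3, 0.3, -0.8]
width: 0.0004
grip_force: 0.0
```

Run:
```python
from h import *
shot('wrist','w1');s=r.read_state();print(s['ee_pos'],s['eef_rot'])
p=np.array(s['ee_pos']);print(proj('w1',[p+[0,0,-.008],[p[0],p[1],.139],[.553,.186,.09]]))
```

```text
[0.55248643 0.1796298  0.23060462] [9.93576663e-01 1.13160695e-01 4.69809937e-05 2.63055913e-04]
[[277.51868971 251.89145219]
 [277.249919   214.13841716]
 [271.12617647 199.57253602]]
```

View pics/w1.png

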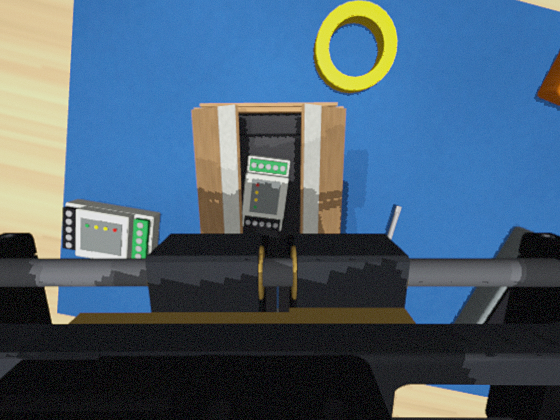

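The wrist view shows the opening between the flap edges at columns 240–302, with the tool axis at column 277. The gap centre is therefore about 4 mm further towards +y, and the closed fingers fit. The plan is to descend and push the +y flap outwards.

>>> drive_tool --series '[[[0, 0.4, -3], 0], [[0, 0, -3], 0], [[0, 0, -2.5], 0], [[0, 0, -2], 0], [[-0.3, 1.5, 0], 0], [[-0.4, 1.5, 0], 0], [[-0.3, 1.5, 0], 0], [[-0.4, 1.5, 0], 0], [[-0.3, 1.5, 0], 0], [[-0.4, 1.5, 0], 0]]'

```text
time: 3.9
ee_pos: [0.5307, 0.2761, 0.1255]
eef_rot: [0.993, 0.114, -0.0, 0.0]
ft_force: [0.3, -0.9, 0.2]
width: 0.0008
grip_force: 0.4
```

>>> drive_tool --series '[[[-0.3, 1.5, 0], 0], [[0, 0, 0], 0], [[0, 0, 0], 0], [[0, 0, 3], 0], [[0, 0, 3], 0], [[0.8, -3.5, 0], 0], [[0.8, -3.5, 0], 0], [[0.8, -3.5, 0], 0], [[0, 0, 0], 0], [[0, 0, 0], 0]]'

```text
time: 5.15
ee_pos: [0.5521, 0.1851, 0.1856]
eef_rot: [0.993, 0.114, 0.0, -0.0]
ft_force: [-0.4, -0.2, -1.1]
width: 0.0005
grip_force: 0.0
```

Run:
```python
from h import *
s=r.read_state();print(s['ee_pos'],s['ft_force'])
shot('scene','sc1');shot('wrist','w2');i=cv2.imread('pics/sc1.png')[140:380,240:460];j=cv2.imread('pics/w2.png')
a=cv2.resize(i,(400,436));b=cv2.resize(j,(400,300));o=np.zeros((436,800,3),np.uint8);o[:,:400]=a;o[:300,400:]=b;cv2.imwrite('pics/c2.png',o)
```

```text
[0.55213181 0.18505854 0.1856465 ] [-0.35504259 -0.21558379 -1.12054435]
```

View pics/c2.png

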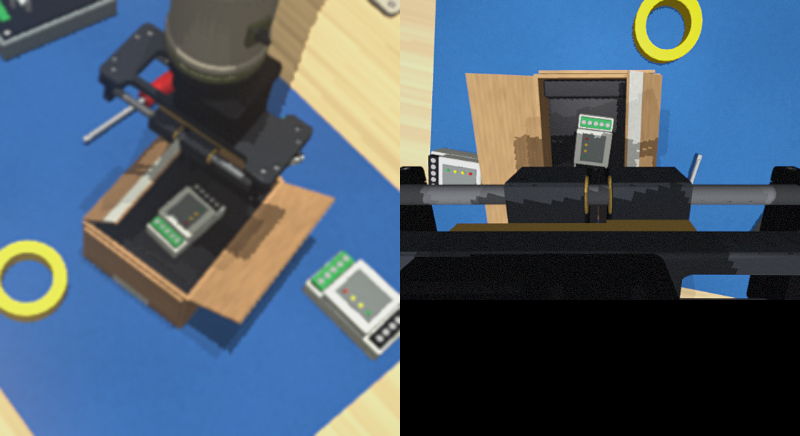

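The picture shows the +y flap folded well out and the −y flap still raised, with the module undisturbed. Now for the other flap.

>>> drive_tool --series '[[[0, 0, -3], 0], [[0, 0, -3], 0], [[0.3, -1.5, 0], 0], [[0.4, -1.5, 0], 0], [[0.3, -1.5, 0], 0], [[0.4, -1.5, 0], 0], [[0.3, -1.5, 0], 0], [[0.4, -1.5, 0], 0], [[0.3, -1.5, 0], 0], [[0, 0, 0], 0]]'

```text
time: 6.5
ee_pos: [0.5765, 0.0779, 0.1254]
eef_rot: [0.994, 0.113, -0.0, 0.0]
ft_force: [1.0, 0.4, -0.3]
width: 0.0005
grip_force: 0.0
```

>>> drive_tool --series '[[[0.1, -0.4, 0], 0], [[0, 0, 0], 0], [[0, 0, 4], 0], [[0, 0, 4], 0], [[-3, 3.5, 0], -1], [[-3, 3.5, 0], -1], [[-3, 3.5, 0], -1], [[-3, 0, 0], -1.5], [[0, 0, 0], 0], [[0, 0, 0], 0]]' --hand 0.2

```text
time: 7.75
ee_pos: [0.4578, 0.1807, 0.2058]
eef_rot: [0.997, 0.075, 0.0, 0.0]
ft_force: [0.3, 0.1, 0.6]
width: 0.0694
grip_force: 0.0
```

Run:
```python
from h import *
s=r.read_state();print(s['ee_pos'],s['ft_force'],s['width'])
shot('wrist','w3');print(proj('w3',[[.5498,.1905,.075],[.5839,.1943,.07],[.5211,.1846,.07]]))
```

```text
[0.4577825  0.18073676 0.20579696] [0.25968071 0.05456074 0.62105412] 0.06936804302054858
[[281.99193513 103.99920779]
 [283.53497229  63.78607473]
 [283.43158987 137.30385195]]
```

View pics/w3.png

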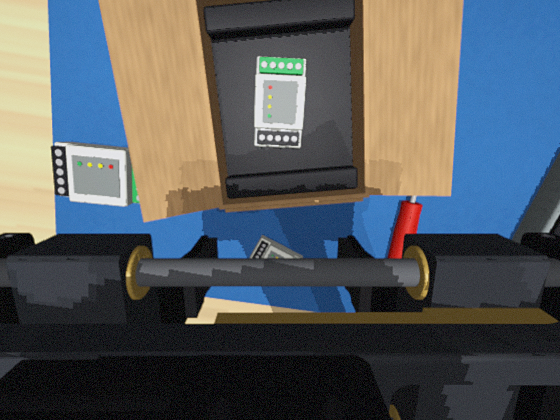

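Both flaps lie folded back. The module is in plain view, with the green block at (281,66), the black block at (278,138) and the raised body centred at (279,102).

Run:
```python
from h import *
g=at('w3',(281,66),.07);b=at('w3',(278,138.5),.07);d=g-b
s=r.read_state();print((g+b)/2,np.linalg.norm(d),np.degrees(np.arctan2(d[1],d[0])),at('w3',(279,101),.075))
print([ (at('w3',q,.075)).round(4) for q in [(254,101),(304,104)]])
R=Rn.from_quat(s['eef_rot']).as_matrix();print('tool yaw',np.degrees(np.arctan2(R[1,0],R[0,0])))
```

```text
[0.55051468 0.19288034 0.07      ] 0.06288871049933069 6.1637534263795475 [0.55192202 0.19355513 0.075     ]
[array([0.5486, 0.2158, 0.075 ]), array([0.5528, 0.1709, 0.075 ])]
tool yaw 8.574891547517376
```

>>> drive_tool --series '[[[3.1, 0.4, 0], -0.8], [[3.1, 0.4, 0], -0.8], [[3.1, 0.4, 0], -0.8], [[0, 0, -3], 0], [[0, 0, -3], 0], [[0, 0, -3], 0], [[0, 0, -3], 0], [[0, 0, -2], 0], [[0, 0, -0.9], 0], [[0, 0, 0], 0]]'

```text
time: 9.05
ee_pos: [0.5504, 0.193, 0.0565]
eef_rot: [0.999, 0.054, -0.0, -0.0]
ft_force: [-0.3, -0.3, 0.7]
width: 0.0692
grip_force: 0.0
```

>>> drive_tool --series '[[[0, 0, 0], 0], [[0, 0, 0], 0], [[0, 0, 0], 0], [[0, 0, 0], 0], [[0, 0, 0], 0], [[0, 0, 0], 0], [[0, 0, 0], 0], [[0, 0, 0], 0], [[0, 0, 0], 0], [[0, 0, 0], 0]]' --hand 1 --newtons 40

```text
time: 10.3
ee_pos: [0.5504, 0.1929, 0.057]
eef_rot: [0.999, 0.054, 0.0, 0.0]
ft_force: [-0.8, -1.5, 5.8]
width: 0.0447
grip_force: 40.0
```

>>> drive_tool --series '[[[0, 0, 2], 0], [[0, 0, 4], 0], [[0, 0, 5], 0], [[0, 0, 3], 0], [[-2, -5, 0], -2], [[-2, -5, 0], -3], [[-2, -5, 0], -3], [[-2, -5, 0], -3], [[-2, -5, 0], -3], [[-2, -5, 0], -1]]'

```text
time: 11.55
ee_pos: [0.4295, -0.1083, 0.1978]
eef_rot: [0.997, -0.077, 0.001, 0.0]
ft_force: [1.2, -1.1, -0.1]
width: 0.0449
grip_force: 40.0
```

>>> drive_tool --series '[[[-2, -3.5, 0], 0], [[-2, -3, 0], 0], [[0, 0, 0], 0], [[0, 0, 0], 0], [[0, 0, 0], 0], [[0, 0, 0], 0], [[0, 0, 0], 0], [[0, 0, 0], 0], [[0, 0, 0], 0], [[0, 0, 0], 0]]'

```text
time: 12.8
ee_pos: [0.3902, -0.1721, 0.1966]
eef_rot: [0.997, -0.077, -0.0, 0.0]
ft_force: [0.4, -0.5, -1.0]
width: 0.0448
grip_force: 40.0
```

Run:
```python
from h import *
s=r.read_state();print(s['ee_pos'],s['ft_force'],s['width']);R=Rn.from_quat(s['eef_rot']).as_matrix();print('tool yaw',np.degrees(np.arctan2(R[1,0],R[0,0])))
shot('wrist','w4');i=cv2.imread('pics/w4.png');cv2.imwrite('pics/w4b.png',cv2.resize(i[0:300,140:420],None,fx=2,fy=2,interpolation=cv2.INTER_CUBIC))
```

```text
[ 0.39020828 -0.17209502  0.19656659] [ 0.37211708 -0.53736567 -1.02229762] 0.04478188952271489
tool yaw -8.79635298228786
```

View pics/w4b.png

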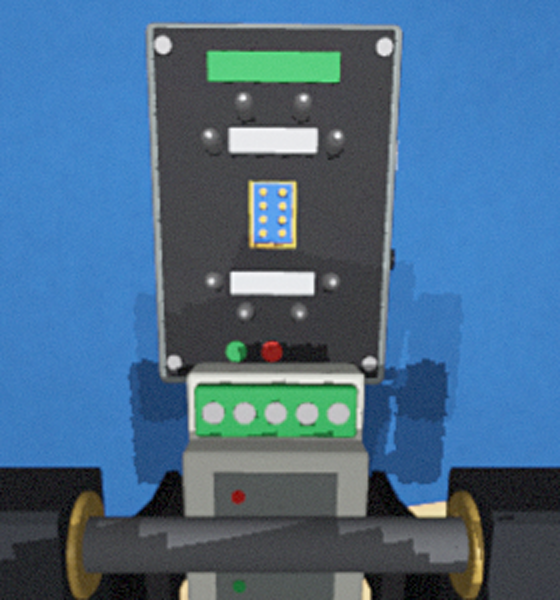

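The wrist view shows the jig nest in full, with all eight pins, both rails and the blue head. The held module's green block faces the green mark, at crop (275,411). Next I'll fit the nest and the in-hand offset.

Run:
```python
from h import *
from scipy.optimize import least_squares
U=lambda a:np.array(a,float)/2+[140,0]
J=np.array([(45.5,13,68),(45.5,-13,68),(31,28,68),(31,-28,68),(-31,28,68),(-31,-28,68),(-45.5,13,68),(-45.5,-13,68),(32,0,53),(-32,0,53),(85,60,46),(85,-60,46),(-85,-60,46),(-85,60,46)])/1e3
pu=U([(244,100),(303,99),(211,135),(337,136),(214,281),(331,281),(246,312),(299,312),(273,140),(272,283),(150,27),(400,27),(383,378),(163,378)])
def W(p,X): c,s=np.cos(p[2]),np.sin(p[2]); return np.c_[p[0]+c*X[:,0]-s*X[:,1],p[1]+s*X[:,0]+c*X[:,1],X[:,2]]
for sel in(range(14),range(8),range(8,10)):
  sel=list(sel);q=least_squares(lambda p:(proj('w4',W(p,J[sel]))-pu[sel]).ravel(),[.482,-.185,-.15]);print(q.x[:2].round(4),np.degrees(q.x[2]).round(2),'rms',np.sqrt(np.mean(q.fun**2)).round(2))
q=least_squares(lambda p:(proj('w4',W(p,J))-pu).ravel(),[.482,-.185,-.15])
s=r.read_state();z=s['ee_pos'][2]-.012
M=np.array([(31.5,0,25),(40,22.5,18),(40,-22.5,18)])/1e3+[0,0,z]
mu=U([(275.5,411),(188,374),(364,374)])
m=least_squares(lambda p:(proj('w4',W(p,M))-mu).ravel(),[.39,-.172,-.15]);print('mod',m.x[:2].round(4),np.degrees(m.x[2]).round(2),m.fun.round(1),s['ee_pos'])
print('shift',(q.x-m.x)[:2]*100)
```

```text
[ 0.4798 -0.1854] -9.11 rms 2.56
[ 0.4803 -0.1855] -9.17 rms 0.65
[ 0.4802 -0.1851] -9.3 rms 0.01
mod [ 0.3909 -0.1723] -8.89 [ 0.2  0.9 -0.9 -0.4  0.8 -0.4] [ 0.39019999 -0.17208616  0.19656801]
shift [ 8.88851961 -1.31479303]
```

>>> drive_tool --series '[[[3, -0.4, 0], -0.3], [[3, -0.5, 0], 0], [[2.9, -0.4, 0], 0], [[0, 0, -3], 0], [[0, 0, -3], 0], [[0, 0, -3], 0], [[0, 0, -1.5], 0], [[0, 0, 0], 0], [[0, 0, 0], 0], [[0, 0, 0], 0]]'

```text
time: 14.1
ee_pos: [0.4799, -0.1853, 0.0927]
eef_rot: [0.997, -0.079, 0.001, 0.0]
ft_force: [0.4, -0.5, -0.8]
width: 0.0446
grip_force: 40.0
```

>>> drive_tool --series '[[[0, 0, -0.3], 0], [[0, 0, -0.3], 0], [[0, 0, -0.3], 0], [[0, 0, -0.2], 0], [[0, 0, -0.2], 0], [[0, 0, 0], 0], [[0, 0, 0], 0], [[0, 0, 0], 0], [[0, 0, 0], 0], [[0, 0, 0], 0]]' --newtons 55

```text
time: 15.35
ee_pos: [0.4792, -0.1851, 0.0786]
eef_rot: [0.997, -0.079, 0.0, 0.0]
ft_force: [-0.2, 0.9, -1.4]
width: 0.0447
grip_force: 55.0
```

>>> drive_tool --series '[[[0, 0, -0.2], 0], [[0, 0, -0.2], 0], [[0, 0, -0.2], 0], [[0, 0, -0.1], 0], [[0, 0, -0.1], 0], [[0, 0, 0], 0], [[0, 0, 0], 0], [[0, 0, 0], 0], [[0, 0, 0], 0], [[0, 0, 0], 0]]'

```text
time: 16.6
ee_pos: [0.4792, -0.1851, 0.0706]
eef_rot: [0.997, -0.079, 0.0, 0.0]
ft_force: [-1.9, 0.7, 3.6]
width: 0.0443
grip_force: 55.0
```

>>> drive_tool --series '[[[0, 0, -0.1], 0], [[0, 0, -0.1], 0], [[0, 0, -0.1], 0], [[0, 0, -0.1], 0], [[0, 0, -0.05], 0], [[0, 0, 0], 0], [[0, 0, 0], 0], [[0, 0, 0], 0], [[0, 0, 0], 0], [[0, 0, 0], 0]]'

```text
time: 17.85
ee_pos: [0.4793, -0.1851, 0.0662]
eef_rot: [0.997, -0.079, 0.0, 0.0]
ft_force: [-2.2, 0.7, 5.9]
width: 0.0444
grip_force: 55.0
```

>>> drive_tool --series '[[[0, 0, -0.05], 0], [[0, 0, -0.05], 0], [[0, 0, -0.03], 0], [[0, 0, 0], 0], [[0, 0, 0], 0], [[0, 0, 0], 0], [[0, 0, 0], 0], [[0, 0, 0], 0], [[0, 0, 0], 0], [[0, 0, 0], 0]]'

```text
time: 19.1
ee_pos: [0.4793, -0.1851, 0.065]
eef_rot: [0.997, -0.079, 0.0, 0.0]
ft_force: [-3.0, 0.2, 8.0]
width: 0.0448
grip_force: 55.0
```

>>> drive_tool --series '[[[0, 0, -0.03], 0], [[0, 0, -0.03], 0], [[0, 0, 0], 0], [[0, 0, 0], 0], [[0, 0, 0], 0], [[0, 0, 0], 0], [[0, 0, 0], 0], [[0, 0, 0], 0], [[0, 0, 0], 0], [[0, 0, 0], 0]]'

```text
time: 20.35
ee_pos: [0.4793, -0.1851, 0.0649]
eef_rot: [0.997, -0.079, 0.0, 0.0]
ft_force: [-6.1, 3.3, 13.6]
width: 0.0443
grip_force: 55.0
```

>>> drive_tool --series '[[[0, 0, -0.03], 0], [[0, 0, -0.02], 0], [[0, 0, 0], 0], [[0, 0, 0], 0], [[0, 0, 0], 0], [[0, 0, 0], 0], [[0, 0, 0], 0], [[0, 0, 0], 0], [[0, 0, 0], 0], [[0, 0, 0], 0]]'

```text
time: 21.6
ee_pos: [0.4793, -0.1851, 0.0649]
eef_rot: [0.997, -0.079, 0.0, 0.0]
ft_force: [-9.6, 2.7, 20.5]
width: 0.0444
grip_force: 55.0
```

Run:
```python
from h import *
shot('wrist','w5');shot('scene','sc5')
for k in range(3):
  s=r.read_state();print(s['ee_pos'],np.round(s['ft_force'],1),np.round(s['torque'],2),s['eef_rot'])
a=cv2.resize(cv2.imread('pics/sc5.png')[90:330,180:420],(560,560),interpolation=cv2.INTER_CUBIC);b=cv2.imread('pics/w5.png')[40:320,160:400]
o=np.zeros((560,800,3),np.uint8);o[:,:560]=a;o[:280,560:]=b;cv2.imwrite('pics/c5.png',o)
```

```text
[ 0.47929938 -0.18505182  0.06490469] [-7.6  3.2 19.5] [ 0.75  1.92 -0.02] [ 9.96850648e-01 -7.93015886e-02  5.34648400e-05  2.02500164e-04]
[ 0.47929938 -0.18505182  0.06490469] [-7.6  3.2 19.5] [ 0.75  1.92 -0.02] [ 9.96850648e-01 -7.93015886e-02  5.34648400e-05  2.02500164e-04]
[ 0.47929938 -0.18505182  0.06490469] [-7.6  3.2 19.5] [ 0.75  1.92 -0.02] [ 9.96850648e-01 -7.93015886e-02  5.34648400e-05  2.02500164e-04]
```

View pics/c5.png

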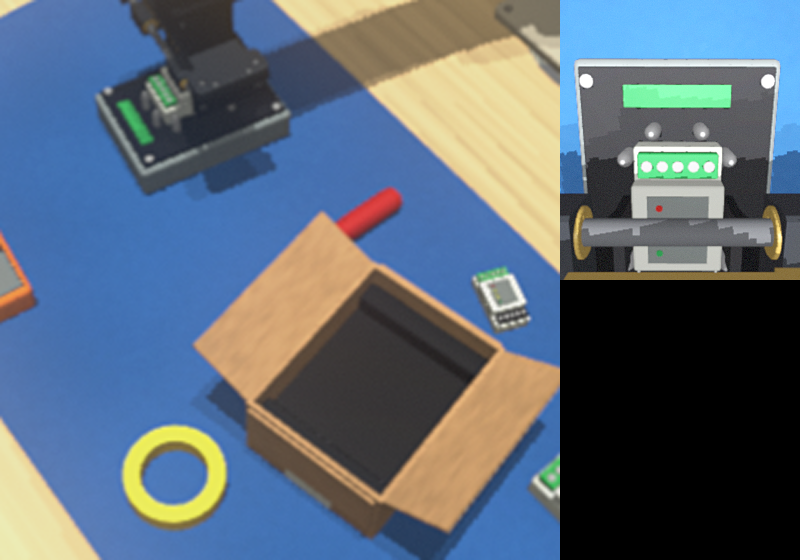

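The module sits between the pins with its green end at the mark. The push is about 20 N, and the TCP stopped at 64.9 mm, which puts the module's underside at rail height. The tool is vertical, both flaps are folded back, and none of the bystanders has moved.

```bash
python3 -c "
from bench import r
print(r.close_job())"
```

```text
the job is handed in; nothing more can be done
None
```

I handed the job in at about 22 s, but the interface returned no verdict. Both flaps are folded back, and the gripper holds the module level in the jig, green end at the green mark, pressed on the stop rails with about 20 N.

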